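# Dig the torch out from behind the cans and clip it to the rail

### The arm

A 7-joint arm with a two-finger parallel gripper is mounted at the origin on the work surface. World frame = base frame: x ahead of the robot, y to its left, z up, the work surface at z = 0. Lengths are in m, angles in rad, forces in N, time in s.
With the tool pointing down it reaches from about 0.4 to 0.875 m from the base axis. Payload 19.3 kg.
Tool frame: the origin (TCP) lies midway between the tips of the shut fingers; the grasp point (between the pads) lies 19 mm behind it; x points along the fingers, y is the direction in which the jaws open and shut, and the axes are right-handed (so a half turn about x gives the same grasp; the last joint's range is limited). The gripper opens to 85 mm and grips with 20 to 120 N. Pads are 22 mm wide; open, the fingers measure 114 mm over their backs; the gripper's body (76 mm by 85 mm) begins 54 mm behind the grasp point. The pads swing forward as they close: fully open they stand 13 mm farther back than shut.
Start: joints at [-1.204, 0.521, -0.036, 1.599, 0.021, 1.021, -0.113], TCP at [0.264, 0.566, 0.231] pointing down, gripper open.
Joint ranges: [-2.91, 2.91], [-0.3, 2.13], [-1.5, 1.42], [0.17, 2.43], [-1.26, 4.41], [0.16, 1.93], [-2.52, 2.52]. Speed limits (rad/s): [1.89, 1.89, 2.39, 2.39, 3.01, 3.01, 3.01].

### API

Orientations are given as [roll, pitch, yaw] about the fixed x, y, z axes, in that order (R = Rz(yaw) Ry(pitch) Rx(roll)).
In Python, from workcell import telemetry, vision, workorder gives the robot as it stands. The module is installed in compiled form; this text tells all that it offers.
- The arm moves only by the tool play_rows, never from a script. Its argument "deltas" is a list of rows, each a list of 7 numbers: the shift along the world's x, y, z in mm, then the turn, a rotation vector about the world's x, y, z in degrees, then the finger opening in mm, from 0 to 85.4. In form: [[x, y, z, wx, wy, wz, jaw], ...]. A call has 1 to 8 rows; each row shifts and turns the commanded pose from where the row before left it; what a row does not reach is not made up. A row lasts 1/8 s, in which the tool goes at most 62.5 mm and 10.7 degrees, less where a joint would pass 70% of its speed; a pose out of reach is approached as far as the arm can. A call with a gripper value outside its range is refused whole. The fingers move at their own pace and stop on an object; "grip_force" is the grip in N (left out, the last holds). Time passes only in rows, so rows that do not move let the fingers close. It gives the time, the measured TCP pose, the force and the opening at its end, in the units of the state.
- telemetry.observe(): the state, without advancing time (a new reading comes with each control period).
- vision.grab_frame(name): name is "scene" or "top" or "wrist"; returns the picture (480x640x3 uint8, red, green, blue); there is no depth.
- vision.camera_info(name): a dict with "mtx" (3x3 intrinsics, pixels), "k1" (the pictures are not rectified: a ray, as slopes to the right and down, at radius r is drawn at 1 + k1 r^2 times it, then the intrinsics apply), "rvec" (rotation vector, rad) and "tvec" (3), from world to camera coordinates, as OpenCV has them. Camera axes: x right, y down, z forward; pixel columns grow to the right and rows downward; lengths in m; the calibration is good to about 2 mm. A picture is of the moment at which its call begins: read the wrist's pose just before it. camera_info takes no time and is no camera call; for the wrist camera it gives the pose at the moment of the call.
- workorder.job_done(): hands the job in, once; it reports no verdict.
The state is a dict: "clock": time; "qpos": joint angles; "qd": joint speeds; "joint_efforts": joint torques, N m; "position": TCP position; "tool_rot": TCP orientation; "force": force on the tool from outside, world axes, zero at the start; "moment": the same for the moment, N m; "grip_width": finger opening in m.
Only numpy, scipy, OpenCV 4.12 (cv2) and the standard library are available. Lean on these libraries where they do the work, as an engineer would, in place of code of your own. Each camera call takes 0.05 s, during which the arm holds its last target. There are 200 camera calls.

### The job

Clear the blue flask, the orange spray can and the white wipes canister out of the blue tray and stand all three on the black side mat. Then take the torch that stood behind them and, keeping it upright, press it sideways into the yellow spring clip on the rail until it snaps home, standing on the bench, and let go; only after that put the three back in the tray, each upright on the same spot where it stood before. Do not tip anything over, and leave the tape roll and the barcode scanner where they are.

Things in the scene. Friction and masses are not known exactly. Their poses are not given: they have to be found in the camera images.
- flask: Blue insulated flask with a bare steel screw cap, 170 mm tall. 54 mm across, upright; origin: centre of its underside, z up. Loose, 0.2 to 0.4 kg. Starts in the tray, in front, left or right of the torch, about 60 mm from it axis to axis, and must finish on that very spot. Grip it round its upper 60 mm, so that the fingers stay above the torch's top.
- spray: Orange spray can with a white band and black cap, 172 mm tall. 54 mm across, upright; origin: centre of its underside, z up. Loose, 0.2 to 0.4 kg. Starts in the tray, in front, left or right of the torch, about 60 mm from it axis to axis, and must finish on that very spot. Grip it round its upper 60 mm, so that the fingers stay above the torch's top.
- wipes: White wipes canister with a green band and green lid, 168 mm tall. 54 mm across, upright; origin: centre of its underside, z up. Loose, 0.2 to 0.4 kg. Starts in the tray, in front, left or right of the torch, about 60 mm from it axis to axis, and must finish on that very spot. Grip it round its upper 60 mm, so that the fingers stay above the torch's top.
- torch: Small black torch with yellow bands standing on its lens, 100 mm tall: head 40 mm across up to 22 mm high, above it a plain round body 28 mm across. Origin: centre of its underside, z up. Loose, about 0.15 kg. In the tray at the start; belongs in the yellow clip. Grip it in its upper 45 mm so that the fingers pass over clip and rail.
- tray: Shallow blue tray, 180 mm (x) by 220 mm (y), fixed to the bench; floor 4 mm thick, rim 20 mm high and 4 mm thick. Origin: centre of its underside, z up. At the start the torch stands about 30 mm to +x of its centre, one can about 60 mm to -x of the torch and the others about 62 mm to +y and -y of it.
- mat: Black side mat lying on the bench, 250 mm (x) by 130 mm (y), 3 mm thick, fixed. Origin: centre of its underside. The side area; it lies to the left or right of the tray.
- clip_yellow: Yellow spring clip on a low rail, where the torch belongs: two sprung jaws, 33 to 51 mm above the bench. Origin: on the bench, below the axis of a seated torch. -x is the mouth: push the torch in along +x. The flares start at x = -28 mm, 45 mm wide; the 19 mm gap at x = -13 opens over the 28 mm body at under 15 N; then it stops against the block behind. Clip and rail are 53 mm high at most.
- clip_red: Red spring clip, for another torch; stays empty. Same make, size, origin and axes as the yellow one, 80 mm beside it on the same rail, to its +y or -y.
- tape: Roll of brown packing tape lying flat, 90 mm across, 48 mm high; origin: centre of its underside. Loose; leave alone.
- scanner: Grey and black barcode scanner lying on the bench, about 62 mm (x) by 148 mm (y), 40 mm high; origin: on the bench below its middle. Loose; leave alone.

How it is judged:
On the way, in this order (a step that is already met when the one before it is completed fails the run):
1. flask, spray can and wipes canister all stand released on the side mat, the torch still in the tray (x of flask in the frame of mat between -0.12 and 0.12 m and y of flask in the frame of mat between -0.06 and 0.06 m and height (world z) of each of flask, spray, wipes below 0.01 m and angle between each of flask, spray, wipes's own z axis and vertical below 0.1 rad and contact force between each of flask, spray, wipes and the fingers below 0.1 N and x of spray in the frame of mat between -0.12 and 0.12 m and y of spray in the frame of mat between -0.06 and 0.06 m and x of wipes in the frame of mat between -0.12 and 0.12 m and y of wipes in the frame of mat between -0.06 and 0.06 m and distance of torch from where it was at the start of the episode below 0.04 m), for 0.2 s.
2. the torch is snapped into the yellow clip and released while the three still stand on the mat (horizontal distance between torch and clip_yellow below 0.008 m and height (world z) of torch below 0.015 m and angle between torch's own z axis and vertical below 0.12 rad and contact force between each of torch, flask, spray, wipes and the fingers below 0.1 N and x of flask in the frame of mat between -0.12 and 0.12 m and y of flask in the frame of mat between -0.06 and 0.06 m and height (world z) of each of flask, spray, wipes below 0.01 m and angle between each of flask, spray, wipes's own z axis and vertical below 0.1 rad and x of spray in the frame of mat between -0.12 and 0.12 m and y of spray in the frame of mat between -0.06 and 0.06 m and x of wipes in the frame of mat between -0.12 and 0.12 m and y of wipes in the frame of mat between -0.06 and 0.06 m), for 0.2 s.
At the end, for the whole second after the job is handed in: The torch stands upright (within 0.12 rad) in the yellow clip, its axis within 8 mm of the clip's seat and its foot less than 15 mm above the bench; flask, spray can and wipes canister each stand upright (0.1 rad) within 15 mm of where they started; all four are released and at rest (horizontal distance between torch and clip_yellow below 0.008 m and height (world z) of torch below 0.015 m and angle between torch's own z axis and vertical below 0.12 rad and linear speed of each of flask, spray, wipes, torch below 0.02 m/s and contact force between each of flask, spray, wipes, torch and the fingers below 0.1 N and distance of each of flask, spray, wipes from where it was at the start of the episode below 0.015 m and angle between each of flask, spray, wipes's own z axis and vertical below 0.1 rad); the robot touches nothing.
It fails at once if the flask, spray can, wipes canister or torch is tipped over (angle between any of flask, spray, wipes, torch's own z axis and vertical above 0.6 rad).
It fails at once if the tape is moved by more than 20 mm (distance of tape from where it was at the start of the episode above 0.02 m).
It fails at once if the scanner is moved by more than 20 mm (distance of scanner from where it was at the start of the episode above 0.02 m).
It also fails if it takes over 147 s, if anything falls off the work surface, if the arm or the gripper's body presses on something with over 40 N, if the wrist force passes 120 N, or if a joint passes its speed limit or range.

## Working session

There is one attempt and no reset: what is moved stays moved. The work goes in short steps, Python scripts to look and compute and a tool call to move; the robot and the scene stay as the last step left them, time stands still between calls to the robot, and variables do not carry over. Pictures are saved under pics/ and viewed, about 12 in all and at most 16, crops included, and the job is handed in when it is done.

Besides the shell and the picture viewer there is one more tool, called after "Call:" by a JSON object that holds its "op" and its "data". play_rows: Moves the arm, as the interface text tells. Its arguments: {"type":"object","properties":{"deltas":{"type":"array","items":{"type":"array","items":{"type":"number"}}},"grip_force":{"type":"number"}},"required":["deltas"]}

```bash
mkdir -p pics; cat > h.py <<'E'
import numpy as np, cv2
from workcell import telemetry, vision, workorder
def snap(n,f):
    im=vision.grab_frame(n); cv2.imwrite('pics/'+f,im[:,:,::-1]); return im
def cam(n):
    c=vision.camera_info(n); R=cv2.Rodrigues(np.array(c['rvec'],float))[0]
    return np.array(c['mtx'],float),c['k1'],R,np.array(c['tvec'],float).ravel()
def unproj(n,uv,z,c=None):
    K,k,R,t=c or cam(n)
    out=[]
    for u,v in uv:
        d=np.linalg.solve(K,[u,v,1.])[:2]; r=d.copy()
        for _ in range(30): r=d/(1+k*(r@r))
        ray=R.T@np.array([*r,1]); o=-R.T@t
        out.append(o+ray*(z-o[2])/ray[2])
    return np.array(out)
def proj(n,P,c=None):
    K,k,R,t=c or cam(n)
    q=np.atleast_2d(P)@R.T+t; r=q[:,:2]/q[:,2:]; r=r*(1+k*(r**2).sum(1,keepdims=True))
    return r@K[:2,:2].T+K[:2,2]
E
python3 - <<'E'
from h import *
s=telemetry.observe(); print(s)
for n in('scene','top','wrist'):
    snap(n,n+'0.png'); K,k,R,t=cam(n); print(n,K[0,0],k,-R.T@t,R[2])
E
```

```text
{'clock': 0.0, 'qpos': array([-1.20423467,  0.52202464, -0.03635107,  1.59998305,  0.02117918,
        1.02107307, -0.11280405]), 'qd': array([ 1.53912521e-03,  3.30581438e-05, -3.41581469e-04,  1.67003170e-03,
        4.08548538e-04, -7.09509219e-04, -4.57656376e-04]), 'joint_efforts': array([ 6.16527559e-04, -9.27101541e+01,  1.98100895e+00, -3.69941676e+01,
        1.80198450e-02,  7.83811585e-03, -1.86190562e-05]), 'position': array([0.26425814, 0.5660319 , 0.23072776]), 'tool_rot': array([-1.52750188,  1.56969202, -1.96426837]), 'force': array([0.27848943, 0.49582841, 0.84626939]), 'moment': array([ 0.00474429, -0.02333451,  0.01431313]), 'grip_width': 0.08543983405302295}
scene 523.3855201684127 -0.0989830056855891 [ 1.27550191 -0.33975931  0.66082975] [-0.68279533  0.35112173 -0.64070591]
top 597.6474775099447 -0.1737046314930358 [0.44083454 0.00307085 1.1892099 ] [ 0.18286816  0.01093203 -0.98307666]
wrist 357.76711301748645 -0.06646960478792095 [0.20337601 0.59482992 0.37333701] [ 0.24254389 -0.11435949 -0.96337654]
```

View pics/top0.png

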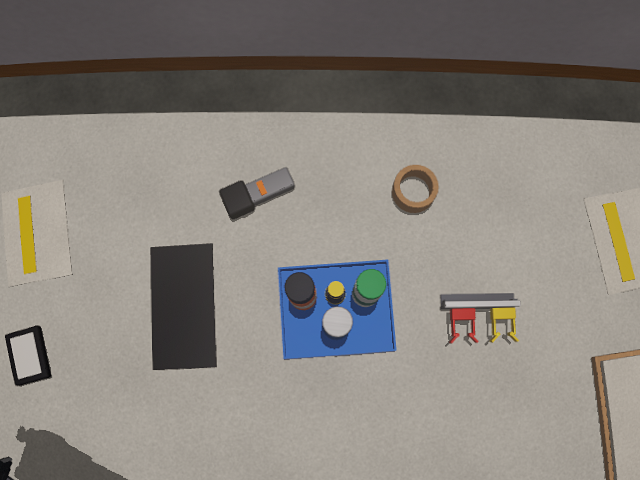

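View pics/scene0.png

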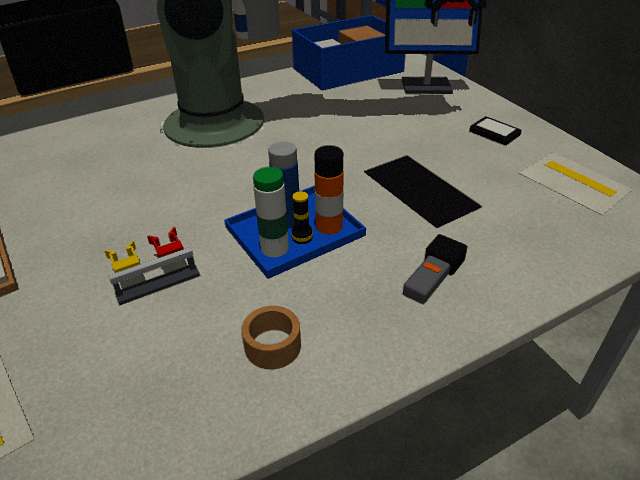

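The top view shows spray at (300,288), flask (337,322), wipes (371,285), torch (336,290), the mat at (183,306) and the yellow clip at (503,320).

```bash
python3 - <<'E'
import cv2,numpy as np
a=cv2.imread('pics/top0.png')
c1=cv2.resize(a[255:365,270:400],None,fx=4.5,fy=4.5,interpolation=cv2.INTER_CUBIC)
c2=cv2.resize(a[285:350,435:530],None,fx=6,fy=6,interpolation=cv2.INTER_CUBIC)
print(c1.shape,c2.shape)
cv2.imwrite('pics/c1.png',c1);cv2.imwrite('pics/c2.png',c2)
E
```

```text
(495, 585, 3) (390, 570, 3)
```

View pics/c1.png

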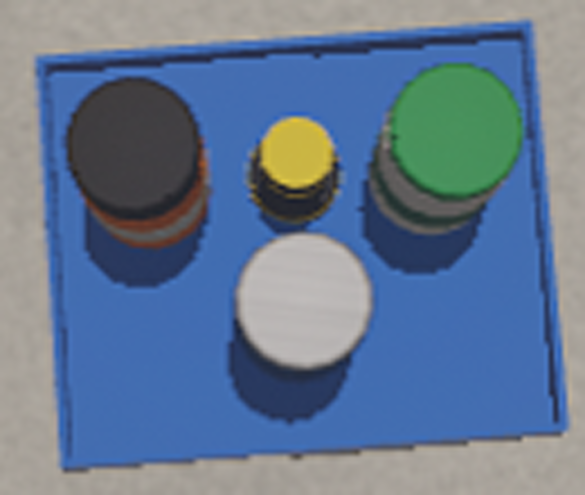

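View pics/c2.png

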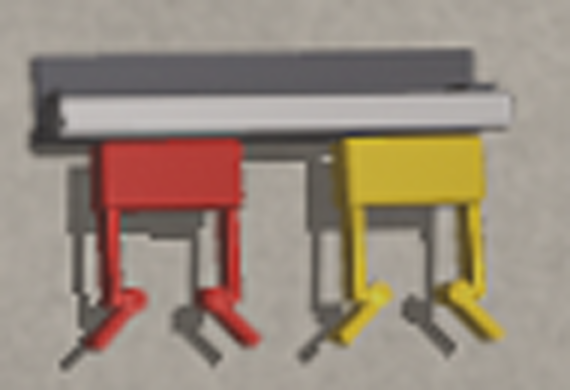

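```bash
python3 - <<'E'
from h import *
c=cam('top')
A=lambda p:[(p[0]+.5)/4.5+270-.5,(p[1]+.5)/4.5+255-.5]
B=lambda p:[(p[0]+.5)/6+435-.5,(p[1]+.5)/6+285-.5]
for n,p,h in(('spray',(133,144),.176),('wipes',(455,130),.172),('flask',(304,301),.174),('torch',(297,153),.104)):
    print(n,unproj('top',[A(p)],h,c)[0][:2].round(4))
print('tray',unproj('top',[A(p) for p in((38,58),(530,22),(566,430),(64,468))],.02,c)[:,:2].round(4).tolist())
print('mat',unproj('top',[(151,247),(212,243.5),(216,366),(153,369)],.003,c)[:,:2].round(4).tolist())
print('clipY tips,necks,blockfront corners, red same',unproj('top',[B(p) for p in((341,340),(499,338),(378,294),(452,292),(340,206),(483,203),(92,345),(256,345),(132,298),(213,296),(97,209),(240,207))],.051,c)[:,:2].round(4).tolist())
print('tape',unproj('top',[(415,188)],.048,c)[0],'scan',unproj('top',[(257,192)],.03,c)[0])
s=telemetry.observe();from scipy.spatial.transform import Rotation as R
print(R.from_euler('xyz',s['tool_rot']).as_matrix().round(3))
E
```

```text
spray [0.5559 0.0522]
wipes [ 0.5633 -0.07  ]
flask [ 0.4976 -0.0132]
torch [ 0.5613 -0.0109]
tray [[0.611, 0.1024], [0.6299, -0.114], [0.4518, -0.1293], [0.4328, 0.0867]]
mat [[0.6518, 0.3672], [0.6608, 0.2401], [0.4151, 0.2219], [0.4051, 0.3491]]
clipY tips,necks,blockfront corners, red same [[0.4687, -0.3109], [0.4692, -0.363], [0.4833, -0.3233], [0.4839, -0.3478], [0.5115, -0.3115], [0.5124, -0.3589], [0.4672, -0.2301], [0.4672, -0.2831], [0.4821, -0.2432], [0.4827, -0.2694], [0.5103, -0.2323], [0.5111, -0.2788]]
tape [ 0.76976566 -0.16729368  0.048     ] scan [0.76246961 0.14848181 0.03      ]
[[-0.     0.423  0.906]
 [-0.001  0.906 -0.423]
 [-1.    -0.001  0.   ]]
```

Everything is located. Now I'll move above the spray can with the jaws along tray y.

Call:
{"op": "play_rows", "data": {"deltas": [[20, -37, 30, 0, 0, 10, 85], [21, -37, 20, 0, 0, 10, 85], [21, -37, 0, 0, 0, 10, 85], [21, -37, 0, 0, 0, 0, 85], [21, -37, 0, 0, 0, 0, 85], [21, -37, 0, 0, 0, 0, 85], [21, -37, 0, 0, 0, 0, 85], [21, -37, 0, 0, 0, 0, 85]], "grip_force": 50}}

```text
clock: 1.15
position: [0.4319, 0.2689, 0.2813]
tool_rot: [-2.135, 1.571, -2.048]
force: [0.2, 0.4, 0.6]
grip_width: 0.0849
```

Call:
{"op": "play_rows", "data": {"deltas": [[21, -36, 0, 0, 0, 0, 85], [21, -36, 0, 0, 0, 0, 85], [21, -36, 0, 0, 0, 0, 85], [21, -36, 0, 0, 0, 0, 85], [21, -37, 0, 0, 0, 0, 85], [20, -37, 0, 0, 0, 0, 85], [0, 0, 0, 0, 0, 0, 85], [0, 0, 0, 0, 0, 0, 85]]}}

```text
clock: 2.15
position: [0.5561, 0.0527, 0.2811]
tool_rot: [2.597, 1.57, 2.684]
force: [0.6, -0.1, -0.6]
grip_width: 0.0851
```

```bash
python3 - <<'E'
from h import *
s=telemetry.observe();print(s['clock'],s['position'],s['tool_rot'],s['qpos'],s['force'])
c=cam('wrist'); snap('wrist','w1.png')
for n,p in dict(spray=(.5559,.0522,.176),wipes=(.5633,-.07,.172),flask=(.4976,-.0132,.174),torch=(.5613,-.0109,.104)).items(): print(n,proj('wrist',p,c)[0].round())
E
```

```text
2.15 [0.55614732 0.05274864 0.28107115] [2.59721481 1.5702086  2.68409626] [-0.24429116  0.36510264  0.0586207   1.72068191 -0.02442899  1.05697789
  1.48017016] [ 0.64749236 -0.05650239 -0.62311649]
spray [319. 237.]
wipes [153. 232.]
flask [231. 146.]
torch [250. 216.]
```

View pics/w1.png

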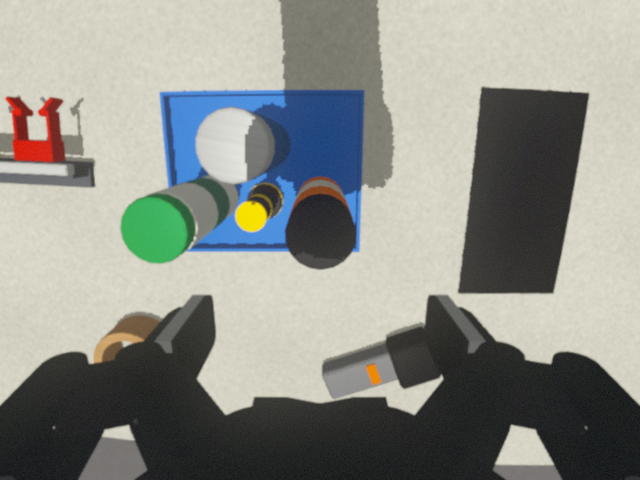

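The wrist view confirms the estimates within about 3 mm: spray (321,235), flask (235,145), wipes (158,229), torch (253,216). I'll descend and grip the spray can.

Call:
{"op": "play_rows", "data": {"deltas": [[0, 0, -50, 0, 0, 0, 85], [0, 0, -50, 0, 0, 0, 85], [0, 0, -30, 0, 0, 0, 85], [0, 0, -21, 0, 0, 0, 85], [0, 0, 0, 0, 0, 0, 40], [0, 0, 0, 0, 0, 0, 40], [0, 0, 0, 0, 0, 0, 40], [0, 0, 0, 0, 0, 0, 40]], "grip_force": 50}}

```text
clock: 3.2
position: [0.557, 0.0528, 0.1314]
tool_rot: [0.239, 1.569, 0.326]
force: [-0.6, 1.5, 8.3]
grip_width: 0.0516
```

Call:
{"op": "play_rows", "data": {"deltas": [[0, 0, 0, 0, 0, 0, 40], [0, 0, 0, 0, 0, 0, 40], [0, 0, 0, 0, 0, 0, 40], [0, 0, 0, 0, 0, 0, 40]]}}

```text
clock: 3.7
position: [0.5571, 0.0527, 0.1314]
tool_rot: [0.243, 1.569, 0.33]
force: [0.2, 2.0, 8.7]
grip_width: 0.0513
```

Call:
{"op": "play_rows", "data": {"deltas": [[0, 0, 20, 0, 0, 0, 40], [0, 0, 40, 0, 0, 0, 40], [0, 0, 40, 0, 0, 0, 40], [0, 0, 30, 0, 0, 0, 40], [6, 25, 0, 0, 0, 0, 40], [9, 36, 0, 0, 0, 0, 40], [9, 37, 0, 0, 0, 0, 40], [9, 38, 0, 0, 0, 0, 40]]}}

```text
clock: 4.7
position: [0.5895, 0.1893, 0.2607]
tool_rot: [-0.241, 1.571, -0.154]
force: [0.7, 0.0, -2.8]
grip_width: 0.0514
```

Call:
{"op": "play_rows", "data": {"deltas": [[9, 38, 0, 0, 0, 0, 40], [9, 37, 0, 0, 0, 0, 40], [10, 37, 0, 0, 0, 0, 40], [0, 0, 0, 0, 0, 0, 40], [0, 0, -40, 0, 0, 0, 40], [0, 0, -40, 0, 0, 0, 40], [0, 0, -30, 0, 0, 0, 40], [0, 0, -10, 0, 0, 0, 40]]}}

```text
clock: 5.7
position: [0.6167, 0.2994, 0.1389]
tool_rot: [-2.592, 1.568, -2.505]
force: [0.9, -0.4, -2.4]
grip_width: 0.0512
```

Call:
{"op": "play_rows", "data": {"deltas": [[0, 0, -7, 0, 0, 0, 40], [0, 0, 0, 0, 0, 0, 40]]}}

```text
clock: 5.95
position: [0.6177, 0.3003, 0.134]
tool_rot: [0.326, 1.57, 0.413]
force: [-0.2, 0.0, -2.1]
grip_width: 0.0515
```

Call:
{"op": "play_rows", "data": {"deltas": [[0, 0, -2, 0, 0, 0, 40], [0, 0, -1, 0, 0, 0, 40], [0, 0, 0, 0, 0, 0, 40]]}}

```text
clock: 6.32
position: [0.6175, 0.3004, 0.1305]
tool_rot: [0.423, 1.57, 0.51]
force: [0.6, 0.2, -2.4]
grip_width: 0.0515
```

Call:
{"op": "play_rows", "data": {"deltas": [[0, 0, -1, 0, 0, 0, 40], [0, 0, -0.5, 0, 0, 0, 40]]}}

```text
clock: 6.58
position: [0.6181, 0.3005, 0.1305]
tool_rot: [0.343, 1.569, 0.43]
force: [-4.5, -1.7, 19.4]
grip_width: 0.0514
```

Call:
{"op": "play_rows", "data": {"deltas": [[0, 0, 0.5, 0, 0, 0, 60], [0, 0, 0, 0, 0, 0, 85], [0, 0, 0, 0, 0, 0, 85], [0, 0, 0, 0, 0, 0, 85], [0, 0, 30, 0, 0, 0, 85], [0, 0, 60, 0, 0, 0, 85], [0, 0, 60, 0, 0, 0, 85], [0, 0, 0, 0, 0, 0, 85]]}}

```text
clock: 7.58
position: [0.6191, 0.301, 0.2845]
tool_rot: [0.429, 1.563, 0.515]
force: [0.3, -0.2, -0.7]
grip_width: 0.085
```

Call:
{"op": "play_rows", "data": {"deltas": [[-10, -26, 0, 0, 0, 0, 85], [-15, -40, 0, 0, 0, 0, 85], [-15, -40, 0, 0, 0, 0, 85], [-15, -40, 0, 0, 0, 0, 85], [-15, -40, 0, 0, 0, 0, 85], [-15, -40, 0, 0, 0, 0, 85], [-15, -40, 0, 0, 0, 0, 85], [-20, -46, 0, 0, 0, 0, 85]]}}

```text
clock: 8.57
position: [0.4967, -0.0127, 0.2788]
tool_rot: [3.135, 1.57, -3.061]
force: [-0.4, -0.3, 0.2]
grip_width: 0.085
```

Call:
{"op": "play_rows", "data": {"deltas": [[0, 0, 0, 0, 0, 0, 85], [0, 0, 0, 0, 0, 0, 85]]}}

```text
clock: 8.82
position: [0.4974, -0.0114, 0.2791]
tool_rot: [2.017, 1.571, 2.103]
force: [-0.1, 0.5, 0.7]
grip_width: 0.0851
```

```bash
python3 - <<'E'
from h import *
s=telemetry.observe();print(s['clock'],s['position'])
snap('scene','s1.png')
E
```

```text
8.825 [ 0.49744268 -0.01138207  0.27912111]
```

View pics/s1.png

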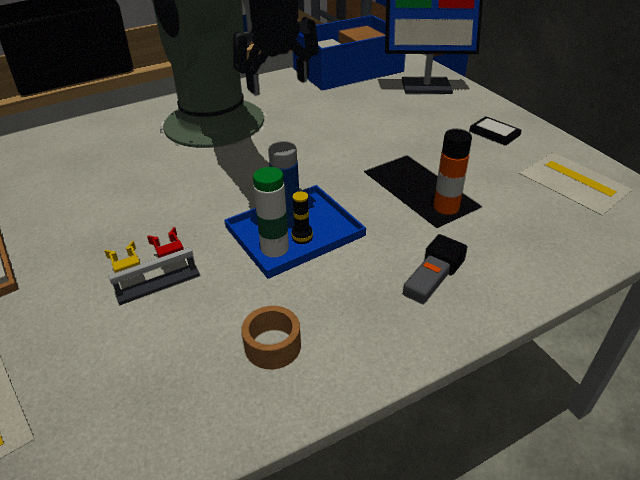

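The spray can stands on the mat at (448,213). Next is the flask.

Call:
{"op": "play_rows", "data": {"deltas": [[0, 0, -50, 0, 0, 0, 85], [0, 0, -50, 0, 0, 0, 85], [0, 0, -30, 0, 0, 0, 85], [0, 0, -19, 0, 0, 0, 85], [0, 0, 0, 0, 0, 0, 40], [0, 0, 0, 0, 0, 0, 40], [0, 0, 0, 0, 0, 0, 40], [0, 0, 0, 0, 0, 0, 40]]}}

```text
clock: 9.88
position: [0.498, -0.0115, 0.1311]
tool_rot: [0.048, 1.569, 0.135]
force: [0.1, -0.4, 6.9]
grip_width: 0.0517
```

Call:
{"op": "play_rows", "data": {"deltas": [[0, 0, 0, 0, 0, 0, 40], [0, 0, 0, 0, 0, 0, 40], [0, 0, 0, 0, 0, 0, 40]]}}

```text
clock: 10.25
position: [0.4981, -0.0115, 0.1311]
tool_rot: [0.061, 1.569, 0.148]
force: [0.2, 0.9, 9.1]
grip_width: 0.052
```

Call:
{"op": "play_rows", "data": {"deltas": [[0, 0, 20, 0, 0, 0, 40], [0, 0, 40, 0, 0, 0, 40], [0, 0, 40, 0, 0, 0, 40], [0, 0, 30, 0, 0, 0, 40], [-4, 25, 0, 0, 0, 0, 40], [-6, 37, 0, 0, 0, 0, 40], [-6, 40, 0, 0, 0, 0, 40], [-6, 40, 0, 0, 0, 0, 40]]}}

```text
clock: 11.25
position: [0.4749, 0.1315, 0.2605]
tool_rot: [0.309, 1.571, 0.395]
force: [1.0, -0.3, -4.2]
grip_width: 0.0516
```

Call:
{"op": "play_rows", "data": {"deltas": [[-7, 40, 0, 0, 0, 0, 40], [-7, 40, 0, 0, 0, 0, 40], [-7, 40, 0, 0, 0, 0, 40], [-6, 37, 0, 0, 0, 0, 40], [0, 0, -30, 0, 0, 0, 40], [0, 0, -50, 0, 0, 0, 40], [0, 0, -30, 0, 0, 0, 40], [0, 0, -10, 0, 0, 0, 40]]}}

```text
clock: 12.25
position: [0.4477, 0.2869, 0.139]
tool_rot: [-2.574, 1.568, -2.487]
force: [0.6, 0.2, -2.9]
grip_width: 0.0517
```

Call:
{"op": "play_rows", "data": {"deltas": [[0, 0, -7, 0, 0, 0, 40], [0, 0, -2, 0, 0, 0, 40], [0, 0, 0, 0, 0, 0, 40]]}}

```text
clock: 12.62
position: [0.4487, 0.2875, 0.132]
tool_rot: [0.554, 1.57, 0.64]
force: [-0.1, 0.2, -2.3]
grip_width: 0.052
```

Call:
{"op": "play_rows", "data": {"deltas": [[0, 0, -1, 0, 0, 0, 40], [0, 0, -1, 0, 0, 0, 40], [0, 0, -0.5, 0, 0, 0, 40]]}}

```text
clock: 13.0
position: [0.4492, 0.2876, 0.13]
tool_rot: [0.423, 1.569, 0.51]
force: [-3.8, -3.3, 23.6]
grip_width: 0.052
```

Call:
{"op": "play_rows", "data": {"deltas": [[0, 0, 0.5, 0, 0, 0, 60], [0, 0, 0, 0, 0, 0, 85], [0, 0, 0, 0, 0, 0, 85], [0, 0, 0, 0, 0, 0, 85], [0, 0, 30, 0, 0, 0, 85], [0, 0, 60, 0, 0, 0, 85], [0, 0, 60, 0, 0, 0, 85], [0, 0, 0, 0, 0, 0, 85]]}}

```text
clock: 14.0
position: [0.4498, 0.2883, 0.2835]
tool_rot: [0.571, 1.564, 0.657]
force: [-0.8, 0.2, -0.0]
grip_width: 0.0847
```

Call:
{"op": "play_rows", "data": {"deltas": [[9, -25, 0, 0, 0, 0, 85], [12, -40, 0, 0, 0, 0, 85], [13, -40, 0, 0, 0, 0, 85], [13, -40, 0, 0, 0, 0, 85], [13, -40, 0, 0, 0, 0, 85], [13, -40, 0, 0, 0, 0, 85], [13, -40, 0, 0, 0, 0, 85], [13, -40, 0, 0, 0, 0, 85]]}}

```text
clock: 15.0
position: [0.5475, -0.019, 0.2787]
tool_rot: [-3.098, 1.57, -3.011]
force: [-0.5, 0.3, 0.2]
grip_width: 0.085
```

Call:
{"op": "play_rows", "data": {"deltas": [[15, -50, 0, 0, 0, 0, 85], [0, 0, 0, 0, 0, 0, 85], [0, 0, 0, 0, 0, 0, 85]]}}

```text
clock: 15.38
position: [0.5621, -0.0673, 0.2787]
tool_rot: [2.742, 1.57, 2.829]
force: [0.6, 0.2, 0.4]
grip_width: 0.0851
```

Call:
{"op": "play_rows", "data": {"deltas": [[0, 0, -50, 0, 0, 0, 85], [0, 0, -50, 0, 0, 0, 85], [0, 0, -30, 0, 0, 0, 85], [0, 0, -19, 0, 0, 0, 85], [0, 0, 0, 0, 0, 0, 40], [0, 0, 0, 0, 0, 0, 40], [0, 0, 0, 0, 0, 0, 40], [0, 0, 0, 0, 0, 0, 40]]}}

```text
clock: 16.38
position: [0.563, -0.0675, 0.1313]
tool_rot: [-0.027, 1.569, 0.06]
force: [-0.1, -0.3, 7.9]
grip_width: 0.0526
```

Call:
{"op": "play_rows", "data": {"deltas": [[0, 0, 0, 0, 0, 0, 40], [0, 0, 0, 0, 0, 0, 40], [0, 0, 0, 0, 0, 0, 40]]}}

```text
clock: 16.75
position: [0.5631, -0.0675, 0.1313]
tool_rot: [0.014, 1.569, 0.101]
force: [0.5, 0.6, 7.2]
grip_width: 0.0524
```

Call:
{"op": "play_rows", "data": {"deltas": [[0, 0, 20, 0, 0, 0, 40], [0, 0, 40, 0, 0, 0, 40], [0, 0, 40, 0, 0, 0, 40], [0, 0, 40, 0, 0, 0, 40], [-2, 25, 0, 0, 0, 0, 40], [-3, 37, 0, 0, 0, 0, 40], [-3, 40, 0, 0, 0, 0, 40], [-3, 40, 0, 0, 0, 0, 40]]}}

```text
clock: 17.75
position: [0.551, 0.0756, 0.2705]
tool_rot: [0.6, 1.571, 0.686]
force: [0.1, 0.1, -2.9]
grip_width: 0.0519
```

Call:
{"op": "play_rows", "data": {"deltas": [[-3, 40, 0, 0, 0, 0, 40], [-3, 40, 0, 0, 0, 0, 40], [-3, 40, 0, 0, 0, 0, 40], [-3, 40, 0, 0, 0, 0, 40], [-3, 35, 0, 0, 0, 0, 40], [-3, 25, 0, 0, 0, 0, 40], [0, 0, 0, 0, 0, 0, 40], [0, 0, -40, 0, 0, 0, 40]]}}

```text
clock: 18.75
position: [0.5347, 0.2945, 0.2322]
tool_rot: [0.412, 1.566, 0.499]
force: [0.2, 0.4, -2.9]
grip_width: 0.0524
```

Call:
{"op": "play_rows", "data": {"deltas": [[0, 0, -50, 0, 0, 0, 40], [0, 0, -30, 0, 0, 0, 40], [0, 0, -10, 0, 0, 0, 40], [0, 0, -7, 0, 0, 0, 40], [0, 0, -2, 0, 0, 0, 40], [0, 0, -1, 0, 0, 0, 40], [0, 0, -1, 0, 0, 0, 40]]}}

```text
clock: 19.62
position: [0.534, 0.2945, 0.1302]
tool_rot: [0.402, 1.569, 0.488]
force: [-1.4, -2.1, 14.9]
grip_width: 0.0523
```

Call:
{"op": "play_rows", "data": {"deltas": [[0, 0, 0.5, 0, 0, 0, 60], [0, 0, 0, 0, 0, 0, 85], [0, 0, 0, 0, 0, 0, 85], [0, 0, 0, 0, 0, 0, 85], [0, 0, 30, 0, 0, 0, 85], [0, 0, 60, 0, 0, 0, 85], [0, 0, 60, 0, 0, 0, 85], [0, 0, 0, 0, 0, 0, 85]]}}

```text
clock: 20.62
position: [0.535, 0.2952, 0.2845]
tool_rot: [0.497, 1.563, 0.583]
force: [0.4, -0.6, -1.2]
grip_width: 0.0852
```

Call:
{"op": "play_rows", "data": {"deltas": [[3, -25, 0, 0, 0, -10, 85], [3, -35, 0, 0, 0, -10, 85], [3, -35, 0, 0, 0, -10, 85], [3, -35, 0, 0, 0, -10, 85], [3, -35, 0, 0, 0, -10, 85], [3, -35, 0, 0, 0, -10, 85], [3, -35, 0, 0, 0, -10, 85], [3, -35, 0, 0, 0, -10, 85]]}}

```text
clock: 21.62
position: [0.5572, 0.0232, 0.2794]
tool_rot: [-1.52, 1.57, -2.835]
force: [0.4, -0.0, -1.5]
grip_width: 0.0851
```

Call:
{"op": "play_rows", "data": {"deltas": [[3, -35, 0, 0, 0, -10, 85], [0, 0, 0, 0, 0, -4, 85], [0, 0, 0, 0, 0, 0, 85], [0, 0, 0, 0, 0, 0, 85]]}}

```text
clock: 22.12
position: [0.5603, -0.0102, 0.2795]
tool_rot: [-1.67, 1.57, 3.062]
force: [0.0, 0.6, -0.7]
grip_width: 0.0853
```

```bash
python3 - <<'E'
from h import *
from scipy.spatial.transform import Rotation as R
s=telemetry.observe();print(s['clock'],s['position'],s['qpos'])
print(R.from_euler('xyz',s['tool_rot']).as_matrix().round(3))
c=cam('wrist'); a=snap('wrist','w2.png'); b=snap('scene','s2.png')
print(proj('wrist',[[.561,-.01,.104],[.4967,-.3355,.051]],c).round())
cv2.imwrite('pics/ws2.png',cv2.resize(np.vstack([a,b])[:,:,::-1],(450,600)*1,interpolation=cv2.INTER_AREA) if 0 else np.hstack([cv2.resize(a,(400,300),interpolation=cv2.INTER_AREA),cv2.resize(b,(400,300),interpolation=cv2.INTER_AREA)])[:,:,::-1])
E
```

```text
22.125 [ 0.56030227 -0.01016733  0.27950762] [-0.41953817  0.39878354  0.45457753  1.73306306 -0.19724956  1.05555429
  0.12143027]
[[-0.    1.    0.02]
 [ 0.    0.02 -1.  ]
 [-1.   -0.   -0.  ]]
[[320. 217.]
 [267. 449.]]
```

View pics/ws2.png

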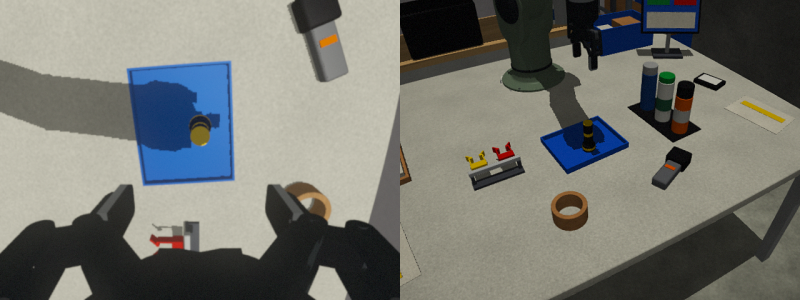

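The torch is centred under the gripper at (320,216), and all three cans stand on the mat. Grasping the torch.

Call:
{"op": "play_rows", "data": {"deltas": [[0, 0, -50, 0, 0, 0, 85], [0, 0, -50, 0, 0, 0, 85], [0, 0, -50, 0, 0, 0, 85], [0, 0, -40, 0, 0, 0, 85], [0, 0, -23, 0, 0, 0, 85], [0, 0, 0, 0, 0, 0, 15], [0, 0, 0, 0, 0, 0, 15], [0, 0, 0, 0, 0, 0, 15]], "grip_force": 60}}

```text
clock: 23.22
position: [0.5611, -0.0106, 0.068]
tool_rot: [1.7, 1.569, 0.146]
force: [1.0, -0.1, 0.6]
grip_width: 0.0318
```

Call:
{"op": "play_rows", "data": {"deltas": [[0, 0, 0, 0, 0, 0, 15], [0, 0, 0, 0, 0, 0, 15], [0, 0, 0, 0, 0, 0, 15], [0, 0, 0, 0, 0, 0, 15]], "grip_force": 90}}

```text
clock: 23.72
position: [0.5611, -0.0106, 0.0681]
tool_rot: [1.804, 1.569, 0.25]
force: [-1.7, 0.4, 9.5]
grip_width: 0.0264
```

Call:
{"op": "play_rows", "data": {"deltas": [[0, 0, 15, 0, 0, 0, 15], [0, 0, 35, 0, 0, 0, 15], [0, 0, 50, 0, 0, 0, 15], [-10, -25, 0, 0, 0, 0, 15], [-15, -36, 0, 0, 0, 0, 15], [-16, -38, 0, 0, 0, 0, 15], [-16, -38, 0, 0, 0, 0, 15], [-16, -38, 0, 0, 0, 0, 15]]}}

```text
clock: 24.72
position: [0.4869, -0.1869, 0.168]
tool_rot: [1.488, 1.57, -0.066]
force: [0.7, 0.7, -1.7]
grip_width: 0.026
```

Call:
{"op": "play_rows", "data": {"deltas": [[-16, -38, 0, 0, 0, 0, 15], [-16, -38, 0, 0, 0, 0, 15], [-16, -38, 0, 0, 0, 0, 15], [-15, -37, 0, 0, 0, 0, 15], [0, 0, 0, 0, 0, 0, 15], [0, 0, 0, 0, 0, 0, 15]]}}

```text
clock: 25.48
position: [0.4247, -0.3363, 0.1675]
tool_rot: [1.682, 1.57, 0.128]
force: [0.5, 0.3, -2.1]
grip_width: 0.0261
```

```bash
python3 - <<'E'
from h import *
s=telemetry.observe();print(s['clock'],s['position'],s['force'])
c=cam('wrist'); a=snap('wrist','w3.png'); b=snap('top','t3.png'); d=snap('scene','s3.png')
print(proj('wrist',[[.4967,-.3355,.051],[.4687,-.311,.051],[.4692,-.363,.051]],c).round())
cr=cv2.resize(b[260:380,430:550],(400,400),interpolation=cv2.INTER_CUBIC)
e=cv2.resize(a,(400,300),interpolation=cv2.INTER_AREA)
f=cv2.resize(d[170:320,20:220],(400,300),interpolation=cv2.INTER_CUBIC)
out=np.zeros((600,800,3),np.uint8);out[:400,:400]=cr;out[:300,400:]=e;out[300:,400:]=f
cv2.imwrite('pics/c3.png',out[:,:,::-1])
E
```

```text
25.475 [ 0.42471683 -0.33629279  0.16746221] [ 0.54377583  0.28183811 -2.14228018]
[[415. 234.]
 [380. 202.]
 [376. 268.]]
```

View pics/c3.png

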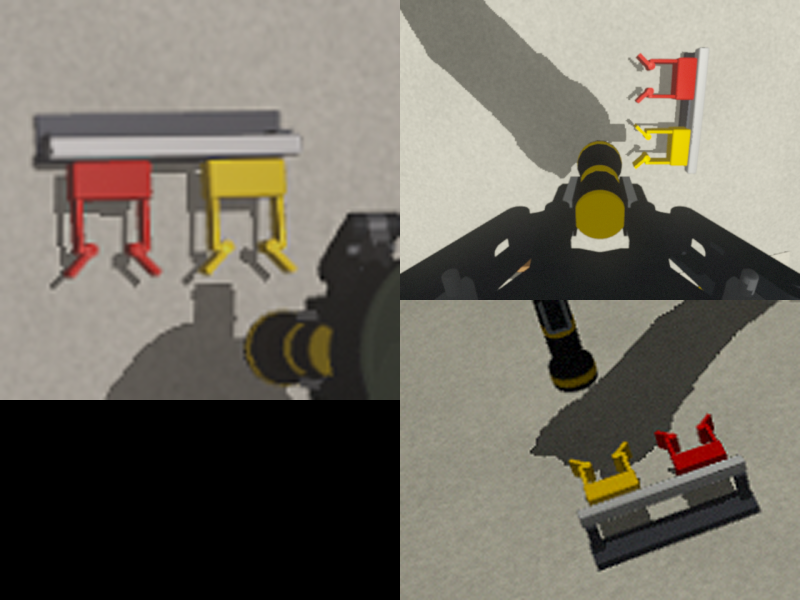

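The flare tips match the prediction within 2 px in the wrist view (378,200 and 376,266), and the torch hangs upright. I'll lower it in front of the mouth and push.

Call:
{"op": "play_rows", "data": {"deltas": [[0, 1, -30, 0, 0, 0, 15], [0, 0, -40, 0, 0, 0, 15], [0, 0, -22, 0, 0, 0, 15], [0, 0, -8, 0, 0, 0, 15], [0, 0, 0, 0, 0, 0, 15]], "grip_force": 110}}

```text
clock: 26.25
position: [0.4246, -0.3355, 0.067]
tool_rot: [-2.027, 1.571, 2.703]
force: [0.3, -0.3, -2.0]
grip_width: 0.0259
```

Call:
{"op": "play_rows", "data": {"deltas": [[10, 0.2, 0, 0, 0, 0, 15], [10, 0.2, 0, 0, 0, 0, 15], [8, 0.2, 0, 0, 0, 0, 15], [6, 0.2, 0, 0, 0, 0, 15], [4, 0, 0, 0, 0, 0, 15], [0, 0, 0, 0, 0, 0, 15]]}}

```text
clock: 27.0
position: [0.4625, -0.3349, 0.0667]
tool_rot: [-1.627, 1.571, 3.102]
force: [-0.0, 0.1, -1.4]
grip_width: 0.0255
```

Call:
{"op": "play_rows", "data": {"deltas": [[4, 0, 0, 0, 0, 0, 15], [4, 0, 0, 0, 0, 0, 15], [4, 0, 0, 0, 0, 0, 15], [4, 0, 0, 0, 0, 0, 15], [0, 0, 0, 0, 0, 0, 15]]}}

```text
clock: 27.62
position: [0.4767, -0.3353, 0.0663]
tool_rot: [-1.671, 1.568, 3.057]
force: [-8.0, -3.3, -4.3]
grip_width: 0.0258
```

Call:
{"op": "play_rows", "data": {"deltas": [[4, 0, 0, 0, 0, 0, 15], [4, 0, 0, 0, 0, 0, 15], [4, 0, 0, 0, 0, 0, 15], [0, 0, 0, 0, 0, 0, 15]]}}

```text
clock: 28.12
position: [0.491, -0.3351, 0.0669]
tool_rot: [0.893, 1.57, -0.66]
force: [1.6, -2.3, -3.6]
grip_width: 0.0255
```

Call:
{"op": "play_rows", "data": {"deltas": [[3, 0, 0, 0, 0, 0, 15], [2, 0, 0, 0, 0, 0, 15], [0, 0, 0, 0, 0, 0, 15]]}}

```text
clock: 28.5
position: [0.496, -0.3347, 0.0669]
tool_rot: [1.483, 1.57, -0.071]
force: [2.8, -3.0, -1.1]
grip_width: 0.0258
```

Call:
{"op": "play_rows", "data": {"deltas": [[1.5, 0, 0, 0, 0, 0, 15], [1.5, 0, -1, 0, 0, 0, 15], [0, 0, -1, 0, 0, 0, 15], [0, 0, 0, 0, 0, 0, 15]]}}

```text
clock: 29.0
position: [0.4971, -0.3346, 0.0644]
tool_rot: [-2.027, 1.568, 2.702]
force: [-5.2, -0.7, 0.7]
grip_width: 0.0257
```

Call:
{"op": "play_rows", "data": {"deltas": [[-1, 0, 0, 0, 0, 0, 40], [0, 0, 0, 0, 0, 0, 70], [0, 0, 0, 0, 0, 0, 85], [0, 0, 0, 0, 0, 0, 85], [0, 0, 20, 0, 0, 0, 85], [0, 0, 50, 0, 0, 0, 85], [0, 0, 60, 0, 0, 0, 85], [0, 0, 60, 0, 0, 0, 85]], "grip_force": 50}}

```text
clock: 30.0
position: [0.497, -0.3349, 0.2582]
tool_rot: [0.955, 1.57, -0.599]
force: [1.2, -1.1, 0.6]
grip_width: 0.0851
```

Call:
{"op": "play_rows", "data": {"deltas": [[10, 40, 20, 0, 0, 10, 85], [10, 40, 0, 0, 0, 10, 85], [10, 40, 0, 0, 0, 10, 85], [0, 40, 0, 0, 0, 10, 85], [0, 40, 0, 0, 0, 10, 85], [0, 40, 0, 0, 0, 10, 85], [0, 0, 0, 0, 0, 0, 85]]}}

```text
clock: 30.88
position: [0.5275, -0.0923, 0.2762]
tool_rot: [0.976, 1.569, 0.475]
force: [0.7, -1.3, 0.3]
grip_width: 0.0847
```

```bash
python3 - <<'E'
from h import *
s=telemetry.observe();print(s['clock'],s['position'],s['qpos'])
b=snap('top','t4.png'); d=snap('scene','s4.png')
cr=cv2.resize(b[270:370,430:530],(400,400),interpolation=cv2.INTER_CUBIC)
f=cv2.resize(d[170:320,60:260],(400,300),interpolation=cv2.INTER_CUBIC)
g=cv2.resize(b[200:400,130:400],(400,296),interpolation=cv2.INTER_CUBIC)
out=np.zeros((600,800,3),np.uint8);out[:400,:400]=cr;out[:300,400:]=f;out[300:596,400:]=g
cv2.imwrite('pics/c4.png',out[:,:,::-1])
c=cam('top');print(proj('top',[[.4967,-.335,.1],[.4967,-.335,0]],c), 'crop',(proj('top',[[.4967,-.335,.1]],c)-[430,270])*4)
E
```

```text
30.875 [ 0.52748281 -0.09232289  0.27617534] [-0.0757755   0.33347707  0.18032531  1.79089382 -0.06974171  1.02215284
  1.20104995]
[[510.92480849 325.28787888]
 [496.0127532  327.86455659]] crop [[323.69923395 221.15151553]]
```

View pics/c4.png

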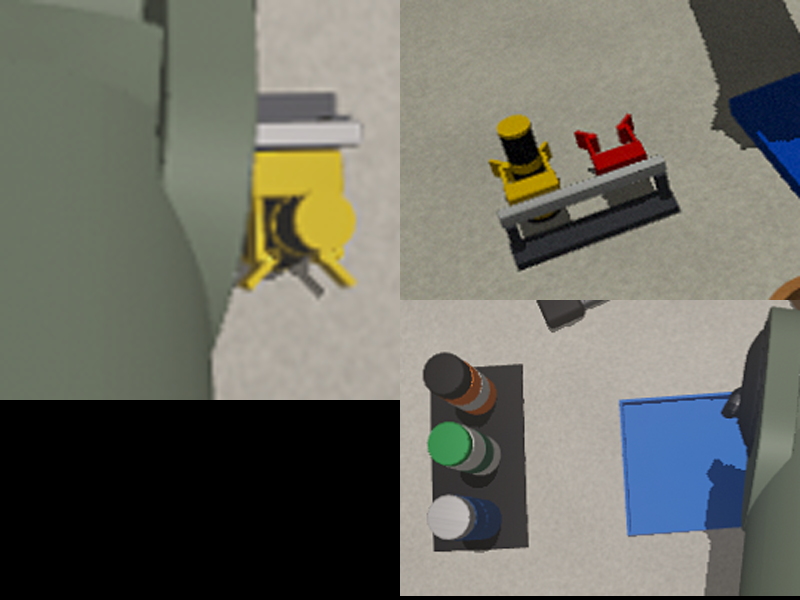

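The torch is seated: its top is at (326,222) against the predicted (324,221), and it's upright in the scene view. Returning wipes first.

Call:
{"op": "play_rows", "data": {"deltas": [[0, 27, 3, 0, 0, 9, 85], [1, 40, 0, 0, 0, 9, 85], [1, 40, 0, 0, 0, 8, 85], [1, 40, 0, 0, 0, 8, 85], [1, 40, 0, 0, 0, 0, 85], [1, 40, 0, 0, 0, 0, 85], [1, 40, 0, 0, 0, 0, 85], [1, 40, 0, 0, 0, 0, 85]]}}

```text
clock: 31.98
position: [0.535, 0.2119, 0.2783]
tool_rot: [-0.862, 1.57, -0.779]
force: [0.7, 0.2, -0.7]
grip_width: 0.085
```

Call:
{"op": "play_rows", "data": {"deltas": [[0, 40, 0, 0, 0, 0, 85], [0, 40, 0, 0, 0, 0, 85], [0, 0, 0, 0, 0, 0, 85], [0, 0, 0, 0, 0, 0, 85]]}}

```text
clock: 32.48
position: [0.5351, 0.2906, 0.2779]
tool_rot: [-1.318, 1.57, -1.233]
force: [0.4, -0.6, 0.4]
grip_width: 0.085
```

```bash
python3 - <<'E'
from h import *
from scipy.spatial.transform import Rotation as R
s=telemetry.observe();print(s['clock'],s['position'])
print(R.from_euler('xyz',s['tool_rot']).as_matrix().round(3))
E
```

```text
32.475 [0.53506978 0.29056915 0.27792958]
[[ 0.    -0.084  0.996]
 [-0.001  0.996  0.084]
 [-1.    -0.001  0.   ]]
```

Call:
{"op": "play_rows", "data": {"deltas": [[-0.5, 4, -40, 0, 0, 0, 85], [0, 0, -50, 0, 0, 0, 85], [0, 0, -40, 0, 0, 0, 85], [0, 0, -17, 0, 0, 0, 85], [0, 0, 0, 0, 0, 0, 40], [0, 0, 0, 0, 0, 0, 40], [0, 0, 0, 0, 0, 0, 40], [0, 0, 0, 0, 0, 0, 40]]}}

```text
clock: 33.48
position: [0.535, 0.2959, 0.1327]
tool_rot: [0.175, 1.568, 0.261]
force: [-0.2, -4.2, 7.7]
grip_width: 0.0526
```

Call:
{"op": "play_rows", "data": {"deltas": [[0, 0, 0, 0, 0, 0, 40], [0, 0, 0, 0, 0, 0, 40], [0, 0, 0, 0, 0, 0, 40]]}}

```text
clock: 33.85
position: [0.535, 0.2959, 0.1327]
tool_rot: [0.165, 1.568, 0.252]
force: [0.6, -3.9, 7.3]
grip_width: 0.0526
```

Call:
{"op": "play_rows", "data": {"deltas": [[0, 0, 20, 0, 0, 0, 40], [0, 0, 40, 0, 0, 0, 40], [0, 0, 40, 0, 0, 0, 40], [0, 0, 40, 0, 0, 0, 40], [2, -25, 0, 0, 0, 0, 40], [3, -37, 0, 0, 0, 0, 40], [3, -40, 0, 0, 0, 0, 40], [3, -40, 0, 0, 0, 0, 40]]}}

```text
clock: 34.85
position: [0.545, 0.1529, 0.272]
tool_rot: [0.296, 1.569, 0.383]
force: [0.4, -0.4, -3.2]
grip_width: 0.0526
```

Call:
{"op": "play_rows", "data": {"deltas": [[3, -40, 0, 0, 0, 0, 40], [3, -40, 0, 0, 0, 0, 40], [3, -40, 0, 0, 0, 0, 40], [3, -40, 0, 0, 0, 0, 40], [3, -35, 0, 0, 0, 0, 40], [3, -25, 0, 0, 0, 0, 40], [0, 0, 0, 0, 0, 0, 40], [0, 0, 0, 0, 0, 0, 40]]}}

```text
clock: 35.85
position: [0.5629, -0.0652, 0.2714]
tool_rot: [0.434, 1.57, 0.521]
force: [0.7, -0.6, -3.2]
grip_width: 0.0523
```

Call:
{"op": "play_rows", "data": {"deltas": [[1, -2, -50, 0, 0, 0, 40], [0, 0, -50, 0, 0, 0, 40], [0, 0, -26, 0, 0, 0, 40], [0, 0, -7, 0, 0, 0, 40], [0, 0, -2, 0, 0, 0, 40], [0, 0, -1, 0, 0, 0, 40], [0, 0, 0, 0, 0, 0, 40]]}}

```text
clock: 36.72
position: [0.5643, -0.0679, 0.1356]
tool_rot: [-0.112, 1.57, -0.025]
force: [-0.5, -0.8, -3.9]
grip_width: 0.0525
```

Call:
{"op": "play_rows", "data": {"deltas": [[0, 0, -1, 0, 0, 0, 40], [0, 0, -0.5, 0, 0, 0, 40]]}}

```text
clock: 36.98
position: [0.5643, -0.068, 0.1337]
tool_rot: [-0.146, 1.57, -0.059]
force: [0.4, -0.1, 7.0]
grip_width: 0.0526
```

Call:
{"op": "play_rows", "data": {"deltas": [[0, 0, 0, 0, 0, 0, 60], [0, 0, 0, 0, 0, 0, 85], [0, 0, 0, 0, 0, 0, 85], [0, 0, 0, 0, 0, 0, 85], [0, 0, 30, 0, 0, 0, 85], [0, 0, 60, 0, 0, 0, 85], [0, 0, 57, 0, 0, 0, 85], [0, 0, 0, 0, 0, 0, 85]]}}

```text
clock: 37.98
position: [0.5655, -0.0681, 0.2845]
tool_rot: [-0.111, 1.564, -0.024]
force: [0.1, 0.4, -1.1]
grip_width: 0.085
```

Call:
{"op": "play_rows", "data": {"deltas": [[-9, 26, 0, 0, 0, 0, 85], [-12, 40, 0, 0, 0, 0, 85], [-13, 40, 0, 0, 0, 0, 85], [-13, 40, 0, 0, 0, 0, 85], [-13, 40, 0, 0, 0, 0, 85], [-13, 40, 0, 0, 0, 0, 85], [-14, 40, 0, 0, 0, 0, 85], [-14, 40, 0, 0, 0, 0, 85]]}}

```text
clock: 38.98
position: [0.462, 0.2392, 0.2796]
tool_rot: [-2.669, 1.57, -2.583]
force: [1.2, 0.0, 0.6]
grip_width: 0.0851
```

Call:
{"op": "play_rows", "data": {"deltas": [[-14, 50, 0, 0, 0, 0, 85], [0, 0, 0, 0, 0, 0, 85], [0, 0, 0, 0, 0, 0, 85]]}}

```text
clock: 39.35
position: [0.4488, 0.2876, 0.2797]
tool_rot: [-2.324, 1.57, -2.237]
force: [0.2, -0.4, -0.4]
grip_width: 0.085
```

Call:
{"op": "play_rows", "data": {"deltas": [[0, 0, -40, 0, 0, 0, 85], [0, 0, -50, 0, 0, 0, 85], [0, 0, -40, 0, 0, 0, 85], [0, 0, -19, 0, 0, 0, 85], [0, 0, 0, 0, 0, 0, 40], [0, 0, 0, 0, 0, 0, 40], [0, 0, 0, 0, 0, 0, 40], [0, 0, 0, 0, 0, 0, 40]]}}

```text
clock: 40.35
position: [0.4496, 0.288, 0.1324]
tool_rot: [0.25, 1.569, 0.337]
force: [0.0, -2.7, 7.5]
grip_width: 0.052
```

Call:
{"op": "play_rows", "data": {"deltas": [[0, 0, 0, 0, 0, 0, 40], [0, 0, 0, 0, 0, 0, 40], [0, 0, 0, 0, 0, 0, 40]]}}

```text
clock: 40.72
position: [0.4496, 0.288, 0.1324]
tool_rot: [0.211, 1.569, 0.298]
force: [0.6, -3.7, 8.7]
grip_width: 0.0519
```

Call:
{"op": "play_rows", "data": {"deltas": [[0, 0, 20, 0, 0, 0, 40], [0, 0, 40, 0, 0, 0, 40], [0, 0, 40, 0, 0, 0, 40], [0, 0, 40, 0, 0, 0, 40], [4, -25, 0, 0, 0, 0, 40], [6, -37, 0, 0, 0, 0, 40], [6, -40, 0, 0, 0, 0, 40], [6, -40, 0, 0, 0, 0, 40]]}}

```text
clock: 41.72
position: [0.4709, 0.1448, 0.2718]
tool_rot: [0.439, 1.57, 0.526]
force: [0.7, 1.0, -3.0]
grip_width: 0.0517
```

Call:
{"op": "play_rows", "data": {"deltas": [[7, -40, 0, 0, 0, 0, 40], [7, -40, 0, 0, 0, 0, 40], [7, -40, 0, 0, 0, 0, 40], [6, -37, 0, 0, 0, 0, 40], [0, 0, 0, 0, 0, 0, 40], [0, 0, 0, 0, 0, 0, 40]]}}

```text
clock: 42.48
position: [0.4978, -0.0104, 0.2715]
tool_rot: [0.901, 1.57, 0.988]
force: [-0.3, 0.1, -3.2]
grip_width: 0.0518
```

Call:
{"op": "play_rows", "data": {"deltas": [[0.5, -1, -50, 0, 0, 0, 40], [0, 0, -50, 0, 0, 0, 40], [0, 0, -26, 0, 0, 0, 40], [0, 0, -7, 0, 0, 0, 40], [0, 0, -2, 0, 0, 0, 40], [0, 0, -1, 0, 0, 0, 40], [0, 0, -1, 0, 0, 0, 40]]}}

```text
clock: 43.35
position: [0.4989, -0.0118, 0.1351]
tool_rot: [0.015, 1.569, 0.102]
force: [0.2, -0.3, -2.9]
grip_width: 0.0515
```

Call:
{"op": "play_rows", "data": {"deltas": [[0, 0, -0.5, 0, 0, 0, 40], [0, 0, -0.5, 0, 0, 0, 40]]}}

```text
clock: 43.6
position: [0.4985, -0.0119, 0.1335]
tool_rot: [-0.105, 1.57, -0.019]
force: [-0.1, -0.2, -1.8]
grip_width: 0.0515
```

Next I'll release the flask and fetch the spray can at (0.618, 0.3005).

Call:
{"op": "play_rows", "data": {"deltas": [[0, 0, -0.5, 0, 0, 0, 40], [0, 0, 0, 0, 0, 0, 60], [0, 0, 0, 0, 0, 0, 85], [0, 0, 0, 0, 0, 0, 85], [0, 0, 0, 0, 0, 0, 85], [0, 0, 30, 0, 0, 0, 85], [0, 0, 60, 0, 0, 0, 85], [0, 0, 57, 0, 0, 0, 85]]}}

```text
clock: 44.6
position: [0.4981, -0.0119, 0.2816]
tool_rot: [-3.122, 1.571, -3.035]
force: [1.0, -0.4, -0.2]
grip_width: 0.0852
```

Call:
{"op": "play_rows", "data": {"deltas": [[10, 26, 0, 0, 0, 0, 85], [15, 40, 0, 0, 0, 0, 85], [15, 40, 0, 0, 0, 0, 85], [15, 40, 0, 0, 0, 0, 85], [15, 40, 0, 0, 0, 0, 85], [15, 40, 0, 0, 0, 0, 85], [15, 40, 0, 0, 0, 0, 85], [20, 46, 0, 0, 0, 0, 85]]}}

```text
clock: 45.6
position: [0.6188, 0.3011, 0.2799]
tool_rot: [-1.235, 1.57, -1.149]
force: [1.7, -0.3, 0.2]
grip_width: 0.0852
```

Call:
{"op": "play_rows", "data": {"deltas": [[0, 0, 0, 0, 0, 0, 85], [0, 0, 0, 0, 0, 0, 85]]}}

```text
clock: 45.85
position: [0.6183, 0.2997, 0.2794]
tool_rot: [-2.202, 1.57, -2.116]
force: [0.7, 0.0, -0.5]
grip_width: 0.0852
```

Call:
{"op": "play_rows", "data": {"deltas": [[0, 0.5, -40, 0, 0, 0, 85], [0, 0, -50, 0, 0, 0, 85], [0, 0, -40, 0, 0, 0, 85], [0, 0, -19, 0, 0, 0, 85], [0, 0, 0, 0, 0, 0, 40], [0, 0, 0, 0, 0, 0, 40], [0, 0, 0, 0, 0, 0, 40], [0, 0, 0, 0, 0, 0, 40]]}}

```text
clock: 46.85
position: [0.6194, 0.301, 0.1328]
tool_rot: [0.356, 1.568, 0.442]
force: [1.0, -0.0, 8.4]
grip_width: 0.0512
```

Call:
{"op": "play_rows", "data": {"deltas": [[0, 0, 0, 0, 0, 0, 40], [0, 0, 0, 0, 0, 0, 40], [0, 0, 0, 0, 0, 0, 40]]}}

```text
clock: 47.22
position: [0.6194, 0.301, 0.1329]
tool_rot: [0.348, 1.568, 0.434]
force: [-1.1, 0.3, 8.8]
grip_width: 0.0514
```

Call:
{"op": "play_rows", "data": {"deltas": [[0, 0, 20, 0, 0, 0, 40], [0, 0, 40, 0, 0, 0, 40], [0, 0, 40, 0, 0, 0, 40], [0, 0, 40, 0, 0, 0, 40], [-6, -25, 0, 0, 0, 0, 40], [-9, -36, 0, 0, 0, 0, 40], [-9, -37, 0, 0, 0, 0, 40], [-9, -38, 0, 0, 0, 0, 40]]}}

```text
clock: 48.22
position: [0.585, 0.1635, 0.2724]
tool_rot: [0.248, 1.57, 0.335]
force: [0.8, -1.3, -2.9]
grip_width: 0.0516
```

Call:
{"op": "play_rows", "data": {"deltas": [[-9, -38, 0, 0, 0, 0, 40], [-9, -37, 0, 0, 0, 0, 40], [-10, -37, 0, 0, 0, 0, 40], [0, 0, 0, 0, 0, 0, 40], [0, 0, 0, 0, 0, 0, 40]]}}

```text
clock: 48.85
position: [0.5576, 0.0532, 0.2719]
tool_rot: [0.371, 1.569, 0.458]
force: [-0.5, 0.1, -2.7]
grip_width: 0.0514
```

Call:
{"op": "play_rows", "data": {"deltas": [[0.5, -0.5, -50, 0, 0, 0, 40], [0, 0, -50, 0, 0, 0, 40], [0, 0, -26, 0, 0, 0, 40], [0, 0, -7, 0, 0, 0, 40], [0, 0, -2, 0, 0, 0, 40], [0, 0, -1, 0, 0, 0, 40], [0, 0, -1, 0, 0, 0, 40]]}}

```text
clock: 49.72
position: [0.5584, 0.0523, 0.1346]
tool_rot: [0.107, 1.569, 0.194]
force: [0.4, -0.9, -2.1]
grip_width: 0.0514
```

Call:
{"op": "play_rows", "data": {"deltas": [[0, 0, -1, 0, 0, 0, 40], [0, 0, -0.5, 0, 0, 0, 40]]}}

```text
clock: 49.98
position: [0.5588, 0.0522, 0.1338]
tool_rot: [0.099, 1.568, 0.186]
force: [-4.2, -0.9, 23.5]
grip_width: 0.0514
```

Contact. I'll release, back away toward +y, and check.

Call:
{"op": "play_rows", "data": {"deltas": [[0, 0, 0.5, 0, 0, 0, 60], [0, 0, 0, 0, 0, 0, 85], [0, 0, 0, 0, 0, 0, 85], [0, 0, 0, 0, 0, 0, 85], [0, 0, 30, 0, 0, 0, 85], [0, 0, 60, 0, 0, 0, 85], [0, 0, 60, 0, 0, 0, 85], [0, 0, 0, 0, 0, 0, 85]]}}

```text
clock: 50.98
position: [0.5596, 0.0523, 0.2871]
tool_rot: [0.094, 1.564, 0.181]
force: [-0.1, 0.1, -0.3]
grip_width: 0.0855
```

Call:
{"op": "play_rows", "data": {"deltas": [[-12, 30, 0, 0, 0, 0, 85], [-18, 45, 0, 0, 0, 0, 85], [-18, 45, 0, 0, 0, 0, 85], [-18, 45, 0, 0, 0, 0, 85], [-18, 45, 0, 0, 0, 0, 85], [-18, 45, 0, 0, 0, 0, 85], [-18, 45, 0, 0, 0, 0, 85], [-18, 45, 0, 0, 0, 0, 85]]}}

```text
clock: 51.98
position: [0.4191, 0.3983, 0.2822]
tool_rot: [-2.292, 1.57, -2.206]
force: [0.8, -0.3, 0.2]
grip_width: 0.085
```

Call:
{"op": "play_rows", "data": {"deltas": [[-18, 45, 0, 0, 0, 0, 85], [-18, 45, 0, 0, 0, 0, 85], [-18, 45, 0, 0, 0, 0, 85], [0, 0, 0, 0, 0, 0, 85], [0, 0, 0, 0, 0, 0, 85]]}}

```text
clock: 52.6
position: [0.366, 0.5316, 0.282]
tool_rot: [-1.89, 1.569, -1.804]
force: [1.5, 0.6, -0.1]
grip_width: 0.085
```

```bash
python3 - <<'E'
from h import *
s=telemetry.observe();print(s['clock'],s['position'],s['force'])
b=snap('top','t5.png'); d=snap('scene','s5.png'); a=cv2.imread('pics/top0.png')[:,:,::-1]
R=lambda i,w,h:cv2.resize(i,(w,h),interpolation=cv2.INTER_CUBIC)
out=np.zeros((600,800,3),np.uint8)
out[:300,:355]=R(a[255:365,270:400],355,300);out[300:,:355]=R(b[255:365,270:400],355,300)
out[:300,400:]=R(d[120:420,50:450],400,300);out[300:,400:]=R(b[270:345,430:530],400,300)
cv2.imwrite('pics/c5.png',out[:,:,::-1])
for nm,(x0,x1,y0,y1) in dict(spray=(278,325,265,315),wipes=(350,392,265,315),flask=(318,358,304,345)).items():
    A=a[y0:y1,x0:x1].astype(np.float32).mean(2);B=b[y0-4:y1+4,x0-4:x1+4].astype(np.float32).mean(2)
    m=cv2.minMaxLoc(cv2.matchTemplate(B,A,cv2.TM_CCOEFF_NORMED)); print(nm,m[1],np.array(m[3])-4,'px shift (~1.9mm/px)')
E
```

```text
52.6 [0.36603597 0.53159335 0.28203781] [ 1.51497052  0.62677122 -0.11672558]
spray 0.9626392126083374 [0 0] px shift (~1.9mm/px)
wipes 0.8715457320213318 [1 0] px shift (~1.9mm/px)
flask 0.9757845997810364 [1 0] px shift (~1.9mm/px)
```

View pics/c5.png

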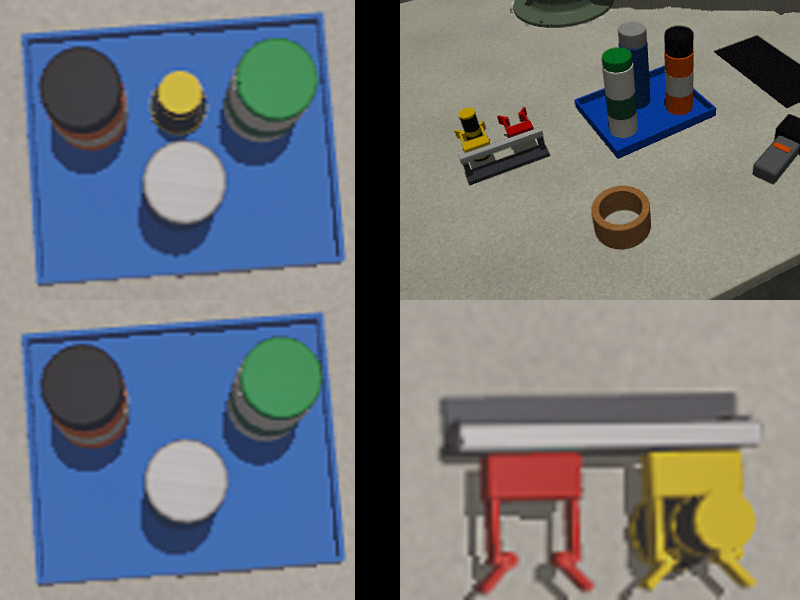

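All three cans are within about 1 px (2 mm) of their starting spots. The torch stands upright in the yellow clip, and the tape and scanner look undisturbed. Handing in.

```bash
python3 -c "
from h import *
print(workorder.job_done())"
```

```text
the job is handed in; nothing more can be done
None
```

The job is done and handed in after about 53 s of robot time. I moved the spray can, flask and wipes canister onto the mat, snapped the torch into the yellow clip and let go, then put the three back in the tray.

Last checks:
- **Cans:** in the before and after top views, all three stand upright within about 1 px (2 mm) of where they started. The wipes match was the weakest (correlation 0.87), probably because the torch was next to it in the first picture.
- **Torch:** it stands upright in the clip. Its top was within about 1 px of the predicted seat position, and the push met the stop with about 5 N.
- **Tape and scanner:** both look untouched in the pictures; I did not measure them.
- **Arm:** it ended clear of everything with the gripper open.

No check failed. The hand-in gave no verdict, so I can't confirm the scoring.

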